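# Find the heavy side of a closed drum by feel

## Robot

A 6-joint arm with a two-finger parallel gripper is mounted at the origin on a cart in front of the work surface, level with it; the furniture and walls round the work are solid. World frame = base frame: x ahead of the robot, y to its left, z up, the work surface at z = 0. Lengths are in mm, angles in rad, forces in N, time in s.
With the tool pointing down it reaches from about 350 to 975 mm from the base axis. Payload 7.1 kg.
Tool frame: the origin (TCP) lies on the front face of the gripper's body, between the roots of the fingers; the fingertips stand 80 mm ahead of it and the grasp point (between the pads) lies 61 mm ahead of it; z points along the fingers, y is the line along which they close (so a half turn about z gives the same grasp; the last joint's range is limited). The gripper opens to 88 mm and grips with 3 to 60 N. Pads are 20 mm wide; open, the fingers measure 115 mm over their backs; the gripper's body (75 mm by 178 mm) begins 61 mm behind the grasp point.
Start: joints at [1.123, 0.423, 1.63, -0, 1.089, -0.019], TCP at [259.83, 568.413, 302.675] pointing down, gripper open.
Joint ranges: [-3, 3], [-0.9, 2.11], [0.09, 2.58], [-1.31, 4.45], [0.11, 2.69], [-2.54, 2.54]. Speed limits (rad/s): [2.39, 2.39, 3.01, 3.14, 3.14, 3.14].

## Interface

Orientations are given as a rotation vector (axis times angle).
In Python, from workcell import readout, vision, close_job gives the robot as it stands.
- The arm moves only by the tool servo_tool, never from a script. Its argument "plan" is a list that holds one entry, the list of rows, each a list of 7 numbers: the gripper command: -1 is fully open, 1 is shut, values between are in proportion, then the shift along the world's x, y, z in units of 40 mm (1.0 is 40 mm), then the turn, a rotation vector about the world's x, y, z in units of 5 degrees (1.0 is 5 degrees). A call has 1 to 5 rows; each row shifts and turns the commanded pose from where the row before left it; what a row does not reach is not made up. A row lasts 1/12 s, in which the tool goes at most 41.7 mm and 7.16 degrees, less where a joint would pass 70% of its speed; a pose out of reach is approached as far as the arm can. A call is refused whole if a number of a shift passes 1 or a number of a turn 1, either way. A call with a gripper value outside its range is refused whole. The fingers move at their own pace and stop on an object; the grip force is fixed at half the most. Time passes only in rows, so rows that do not move let the fingers close. It gives the time, the measured TCP pose, the force, the opening and the grip force at its end, in the units of the state.
- readout.get_obs(): the state, without advancing time (a new reading comes with each control period).
- vision.get_image(name): name is "side" or "top" or "wrist"; returns the picture (420x560x3 uint8, red, green, blue); there is no depth.
- vision.camera_params(name): a dict with "fx", "fy", "cx", "cy" (pixels), "D" ([k1, k2, p1, p2, k3] as OpenCV has them; the pictures are not rectified), "rvec" (rotation vector, rad) and "tvec" (3), from world to camera coordinates, as OpenCV has them; the wrist camera has in their place "hand_eye" (4x4, takes a point from camera to tool coordinates, whose origin is the TCP and whose axes are the flange's). Camera axes: x right, y down, z forward; pixel columns grow to the right and rows downward; lengths in mm; the calibration is good to about 2 mm. A picture is of the moment at which its call begins: read the wrist's pose just before it. camera_params takes no time and is no camera call.
- close_job(): hands the job in; it is judged then, once.
The state is a dict: "t": time; "qpos": joint angles; "qvel": joint speeds; "joint_torque": joint torques, N m; "ee_pos": TCP position; "orientation": TCP orientation; "ft_force": force on the tool from outside, world axes, zero at the start; "moment": the same for the moment, N m; "width": finger opening in mm; "grasp_force": force on a finger pad.
Only numpy, scipy, OpenCV 4.12 (cv2) and the standard library are available. Lean on these libraries where they do the work, as an engineer would, in place of code of your own. Each camera call takes 0.05 s, during which the arm holds its last target. There are 200 camera calls.

## Task

A closed drum on a stiff axle has a lump of lead hidden inside it, off to one side. Take the drum's red crank handle, turn the drum at least a quarter turn away from where it stood to feel through the handle where its heavy side is, then bring the heavy side straight down under the axle, so that the light side can be marked at the red pointer on top. Finish while still gripping the handle and holding the drum still there; leave the oil bottle, pliers, padlock and lock cylinder where they are.

Things in the scene. Friction and masses are not known exactly. Their poses are not given: they have to be found in the camera images.
- stand: grey stand fixed to the table: base plate 150 x 150 x 14 mm (x from -40 to 110 mm), a column behind the drum, a red pointer arm over the drum's top, 221 mm high. Origin on the table straight under the drum's centre; z up; its -x axis points out of the drum's front face, roughly to the robot; y lies level across. The horizontal axle runs along its x axis, 130 mm above the origin
- drum_centre (a point): centre of the closed aluminium drum (150 mm in diameter, 40 mm thick, dark band round its rim), on the axle. The hidden lump sits 46 mm from the axle, at a different angle from the handle every time, and cannot be seen. It pulls with up to 0.39 to 0.5 N m (7 to 9 N at the handle) when level with the axle. Drum and handle themselves are balanced to within 2 degrees
- drum (a joint): drum angle q about the stand's x axis, rad, unlimited. Handle centre in the stand's frame: y = -55 sin(q), z = 130 + 55 cos(q) mm; at 0 straight above the axle. Axle friction of 0.6 N m either way (11 N at the handle while turning; part of it stays when held still) keeps the drum where it is left. Turning is harder while the heavy side rises, easier while it sinks, most when level with the axle
- handle_grip (a point): middle of the red crank handle, a level round grip 22 mm in diameter and 68 mm long, parallel to the stand's x axis; 90 mm in front of the drum's centre, 55 mm from the axle line. It spins freely on its steel pin, so the gripper can keep its direction while carrying it round. Free space lies all round it; at its lowest its centre is 75 mm above the table
- oil_bottle: loose bystander, a white oil bottle 44 mm in diameter, 136 mm high, beside the stand; origin at the centre of its foot
- pliers: loose bystander, orange-handled pliers lying flat, 176 x 68 x 11 mm; origin at the centre of the underside
- padlock: loose bystander, brass padlock lying flat, 42 x 67 x 17 mm; origin at the centre of the underside
- lock_cylinder: loose bystander, brass lock cylinder 33 mm in diameter, 31 mm high; origin at the centre of its foot

How it is judged:
By the outcome, as a careful person would: the job done as asked, in the order asked, and still so for the second after the job is handed in, while the arm keeps its last pose, push and grip.
It also fails if it takes over 58 s, if anything falls off the work surface, if the arm or the gripper's body presses on something with over 40 N, if the wrist force passes 120 N, or if a joint passes its speed limit or range.

## Working session

There is one attempt and no reset: what is moved stays moved. The work goes in short steps, Python scripts to look and compute and a tool call to move; the robot and the scene stay as the last step left them, time stands still between calls to the robot, and variables do not carry over. Pictures are saved under pics/ and viewed, at most 10 in all, crops included, and the job is handed in when it is done.

Besides the shell and the picture viewer there is one more tool, called after "Call:" as a command line: name --argument value ..., lists and objects as JSON in quotes. servo_tool: Moves the arm, as the interface text tells. Its arguments: {"type":"object","properties":{"plan":{"type":"array"}},"required":["plan"]}

```bash
mkdir -p pics; cat > h.py <<'E'
import numpy as np, cv2
from workcell import readout, vision, close_job
def snap(n,f):
    im=np.array(vision.get_image(n)); cv2.imwrite('pics/'+f,im[:,:,::-1]); return im
def ray(n,uv):
    p=vision.camera_params(n); K=np.array([[p['fx'],0,p['cx']],[0,p['fy'],p['cy']],[0,0,1.]])
    R=cv2.Rodrigues(np.array(p['rvec'],float))[0]; t=np.array(p['tvec'],float).ravel()
    x=cv2.undistortPoints(np.array([[uv]],float),K,np.array(p['D'],float))[0,0]
    d=R.T@np.array([x[0],x[1],1.]); return -R.T@t, d/np.linalg.norm(d)
def tri(r1,r2):
    (a,d),(b,e)=r1,r2
    s=np.linalg.lstsq(np.c_[d,-e],b-a,rcond=None)[0]
    p,q=a+s[0]*d,b+s[1]*e; return (p+q)/2,np.linalg.norm(p-q)
def plane(r,z): return r[0]+r[1]*(z-r[0][2])/r[1][2]
E
python3 - <<'E'
from h import *
o=readout.get_obs(); print(o)
a=snap('side','s0.png');b=snap('top','t0.png')
for n in('side','top'): print(n,-cv2.Rodrigues(np.array(vision.camera_params(n)['rvec'],float))[0].T@np.array(vision.camera_params(n)['tvec'],float).ravel())
cv2.imwrite('pics/both0.png',cv2.resize(np.vstack([a,b])[:,:,::-1],None,fx=.71,fy=.71))
E
```

```text
{'t': 0.0, 'qpos': array([ 1.12302379e+00,  4.23871954e-01,  1.63070198e+00,  9.26430267e-06,
        1.08857570e+00, -1.90168387e-02]), 'qvel': array([-0.00194356, -0.00060922, -0.00050376,  0.00065493, -0.00065787,
       -0.00060811]), 'joint_torque': array([-1.54720165e-04, -5.44606411e+01, -2.73674995e+01,  6.42156531e-02,
        2.27160595e-02, -1.96470569e-04]), 'ee_pos': array([259.63214627, 568.03996058, 301.87746286]), 'orientation': array([-6.68269147e-01, -3.06931629e+00,  2.37612282e-03]), 'ft_force': array([-0.16202596,  0.02164338,  0.25951277]), 'moment': array([-0.00014006, -0.01049803,  0.01061705]), 'grasp_force': 0.0, 'width': 88.2252236983732}
side [ 374.31314039 -623.38108401  684.76256039]
top [ 450.93480039   53.93532157 1225.17387415]
```

View pics/s0.png

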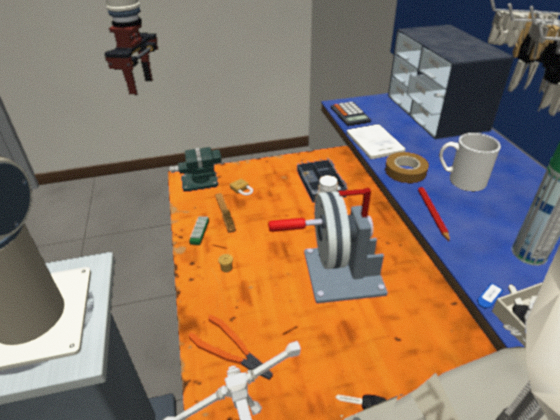

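View pics/t0.png

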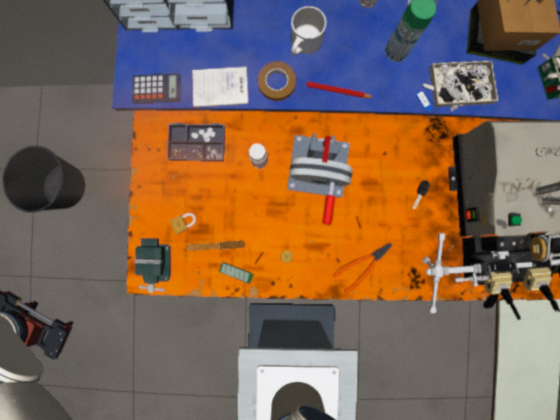

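The side view shows the red handle at about (269–305, 224) and the drum at (332, 230). In the top view the handle is at about (329, 208) and the stand at (320, 165). The bottle is at (258, 154), the pliers at (365, 268), the padlock at (183, 222) and the cylinder at (287, 256).

```bash
python3 - <<'E'
from h import *
C={}
for n,f,(x0,y0,x1,y1) in(('side','s0.png',(255,205,318,245)),('top','t0.png',(312,185,345,232))):
    im=cv2.imread('pics/'+f).astype(int); m=((im[:,:,2]>120)&(im[:,:,1]<55)&(im[:,:,0]<70))
    k=np.zeros_like(m);k[y0:y1,x0:x1]=1;m&=k
    ys,xs=np.nonzero(m);P=np.c_[xs,ys].astype(float);c=P.mean(0)
    v=np.linalg.svd(P-c,full_matrices=False)[2][0];s=(P-c)@v
    C[n]=[c+v*s.min(),c+v*s.max(),(2*c+v*(s.min()+s.max()))/2]; print(n,len(P),np.round(C[n],1))
for i,j in((0,0),(0,1),(1,0),(1,1),(2,2)):
    print(i,j,*tri(ray('side',C['side'][i]),ray('top',C['top'][j])))
# base plate top corners (z=14), pixels read off
print('bottle cap',plane(ray('top',(258,150)),136),'pointer base',plane(ray('top',(327,138)),215),plane(ray('top',(326,158)),215))
b=cv2.imread('pics/t0.png')[115:240,270:370]; cv2.imwrite('pics/tc.png',cv2.resize(b,None,fx=5,fy=4.6,interpolation=cv2.INTER_CUBIC))
b=cv2.imread('pics/s0.png')[165:310,255:395]; cv2.imwrite('pics/sc.png',cv2.resize(b,None,fx=4,fy=4,interpolation=cv2.INTER_CUBIC))
E
```

```text
side 293 [[304.  223.9]
 [268.9 225.4]
 [286.5 224.7]]
top 243 [[330.1 195.6]
 [326.2 223.3]
 [328.2 209.5]]
0 0 [548.71208672 -58.72246844 174.88580744] 0.17666055661403818
0 1 [515.4864581  -58.24110208 179.85362818] 64.12178348900257
1 0 [516.01150319 -54.33065344 182.71435525] 63.81868993643638
1 1 [484.53546016 -50.22844139 178.6290873 ] 0.14280453840184779
2 2 [516.49121353 -54.44249037 176.75595346] 0.12786930986916667
bottle cap [658.9950948  112.03382795 136.        ] pointer base [674.29550568 -45.99814615 215.        ] [628.88565548 -44.22310833 215.        ]
```

View pics/tc.png

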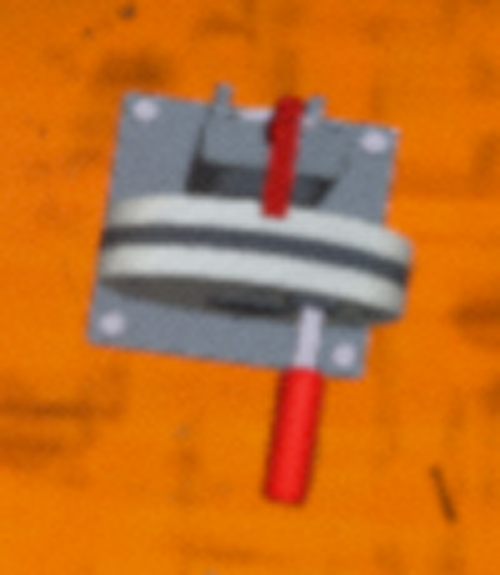

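View pics/sc.png

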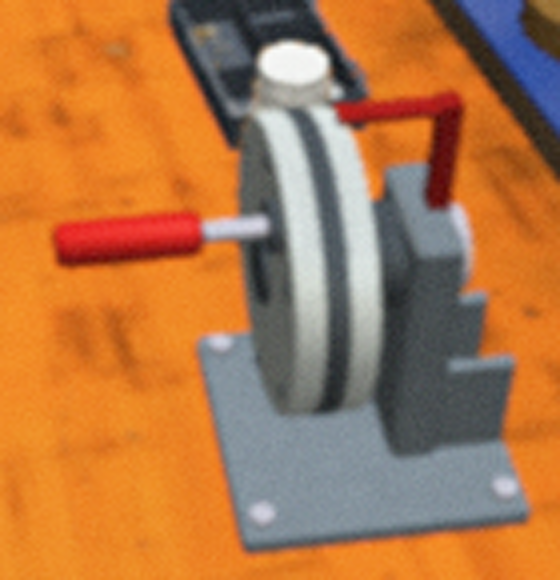

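The top crop shows the base-plate bolts at (145,108), (373,140), (112,323) and (344,355). The pointer tip is at (274,212). In the side crop the handle is up and to the robot's right.

```bash
python3 - <<'E'
from h import *
B=[plane(ray('top',(270+u/5,115+v/4.6)),15) for u,v in((145,108),(373,140),(112,323),(344,355))]
B=np.array(B)[:,:2]; print(B)
xd=(B[0]+B[1]-B[2]-B[3]);yd=(B[0]+B[2]-B[1]-B[3]);
a1=np.arctan2(xd[1],xd[0]);a2=np.arctan2(-yd[0],yd[1]);print(np.degrees([a1,a2]))
a=(a1+a2)/2; a=np.mean([a,np.arctan2(-58.7+50.2,64.2)]);X=np.array([np.cos(a),np.sin(a)]);Y=np.array([-X[1],X[0]])
O=B.mean(0)-35*X; print('yaw',np.degrees(a),'O',O,'ctr',B.mean(0))
h=np.array([516.5,-54.4]);print('handle in stand',(h-O)@X,(h-O)@Y,176.75-130, 'q',np.degrees(np.arctan2(-((h-O)@Y),46.75)))
# pointer tip
p=plane(ray('top',(270+274/5,115+212/4.6)),218)[:2];print('ptr',(p-O)@X,(p-O)@Y)
from scipy.spatial.transform import Rotation as R
o=readout.get_obs();print(R.from_rotvec(o['orientation']).as_matrix().round(3))
print(vision.camera_params('wrist')['hand_eye'])
E
```

```text
[[ 715.53715999    9.34860809]
 [ 699.39259654 -113.30375438]
 [ 589.10874028   24.81825393]
 [ 573.10567782  -98.87073378]]
[-6.7481744  -7.43510034]
yaw -7.3168310915144374 O [609.57104608 -40.04444724] ctr [644.28604366 -44.50190654]
handle in stand -90.4849099096028 -26.0918108370441 46.75 q 29.166480395961365
ptr 11.854204997505244 0.21897662434732645
[[-0.909  0.416 -0.001]
 [ 0.416  0.909 -0.001]
 [ 0.    -0.001 -1.   ]]
[[ 4.69124059e-04 -9.68095209e-01 -2.50582214e-01  6.80320976e+01]
 [ 9.99999825e-01  3.63565007e-04  4.67544898e-04  9.09559414e-01]
 [-3.61525052e-04 -2.50582389e-01  9.68095210e-01 -8.20154456e+01]
 [ 0.00000000e+00  0.00000000e+00  0.00000000e+00  1.00000000e+00]]
```

Call:
servo_tool --plan '[[[-1,0.38,-0.92,0,0,0,0.23],[-1,0.38,-0.92,0,0,0,0.23],[-1,0.38,-0.92,0,0,0,0.23],[-1,0.38,-0.92,0,0,0,0.23],[-1,0.38,-0.92,0,0,0,0.23]]]'

```text
t: 0.52
ee_pos: [335.9, 382.6, 302.3]
orientation: [-0.511, -3.099, 0.001]
ft_force: [1.0, 0.9, -0.4]
width: 87.9
grasp_force: 0.0
```

Call:
servo_tool --plan '[[[-1,0.38,-0.92,0,0,0,0.23],[-1,0.38,-0.92,0,0,0,0.23],[-1,0.38,-0.92,0,0,0,0.23],[-1,0.38,-0.92,0,0,0,0.23],[-1,0.38,-0.92,0,0,0,0.23]]]'

```text
t: 0.93
ee_pos: [411.9, 198.6, 302.6]
orientation: [-0.355, -3.121, 0.0]
ft_force: [0.9, 0.5, -0.0]
width: 87.8
grasp_force: 0.0
```

Call:
servo_tool --plan '[[[-1,0.38,-0.92,0,0,0,0.23],[-1,0.38,-0.92,0,0,0,0.23],[-1,0.38,-0.92,0,0,0,0.23],[-1,0.38,-0.92,0,0,0,0.23],[-1,0.38,-0.92,0,0,0,0.23]]]'

```text
t: 1.35
ee_pos: [488.0, 14.4, 302.6]
orientation: [-0.199, -3.135, -0.0]
ft_force: [0.8, 0.5, 0.2]
width: 88.1
grasp_force: 0.0
```

Call:
servo_tool --plan '[[[-1,0.36,-0.86,0,0,0,0],[-1,0.35,-0.86,0,0,0,0],[-1,0,0,-0.6,0,0,0],[-1,0,0,-0.6,0,0,0],[-1,0,0,-0.4,0,0,0]]]'

```text
t: 1.77
ee_pos: [515.5, -53.3, 236.8]
orientation: [-0.203, -3.133, -0.0]
ft_force: [-0.8, -0.0, -0.1]
width: 88.0
grasp_force: 0.0
```

```bash
python3 - <<'E'
from h import *
o=readout.get_obs();print(o['ee_pos'],o['ft_force'])
a=snap('wrist','w1.png');b=snap('side','s1.png')
cv2.imwrite('pics/c1.png',np.hstack([cv2.resize(a,(400,300)),cv2.resize(b[140:320,220:400],(300,300))])[:,:,::-1])
E
```

```text
[515.54928915 -53.32864349 236.78882565] [-0.79175379 -0.03108309 -0.13082581]
```

View pics/c1.png

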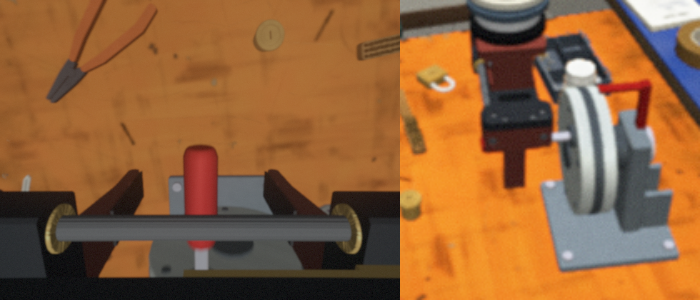

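The handle lies between the open fingers at about (201,195), with both sides clear. I'll close the gripper.

Call:
servo_tool --plan '[[[1,0,0,0,0,0,0],[1,0,0,0,0,0,0],[1,0,0,0,0,0,0],[1,0,0,0,0,0,0],[1,0,0,0,0,0,0]]]'

```text
t: 2.28
ee_pos: [516.6, -52.3, 239.6]
orientation: [0.2, 3.134, -0.0]
ft_force: [0.5, -0.7, 0.2]
width: 58.0
grasp_force: 0.0
```

Call:
servo_tool --plan '[[[1,0,0,0,0,0,0],[1,0,0,0,0,0,0],[1,0,0,0,0,0,0],[1,0,0,0,0,0,0],[1,0,0,0,0,0,0]]]'

```text
t: 2.7
ee_pos: [516.1, -53.0, 238.7]
orientation: [-0.199, -3.135, 0.003]
ft_force: [-2.6, -23.0, -1.0]
width: 24.6
grasp_force: 11.4
```

```bash
python3 - <<'E'
from h import *
o=readout.get_obs();print(o)
E
```

```text
{'t': 2.7, 'qpos': array([-0.12453797,  0.35837959,  1.91170241, -0.00216574,  0.87162034,
       -1.56714401]), 'qvel': array([-2.44090253e-02,  1.29615249e-03,  2.17312173e-03, -9.52192218e-02,
       -5.92463182e-05,  1.07675636e-03]), 'joint_torque': array([ 1.03358281e+01, -4.58385479e+01, -2.26800120e+01,  4.42011774e+00,
        7.59680785e-03,  1.01187885e-03]), 'ee_pos': array([516.11065244, -53.00049301, 238.65348775]), 'orientation': array([-1.99024513e-01, -3.13507097e+00,  2.58829503e-03]), 'ft_force': array([ -2.58469557, -23.02005644,  -0.95023752]), 'moment': array([-3.65803917,  0.45479025, -0.05269245]), 'grasp_force': 11.384164541959763, 'width': 24.601215125556923}
```

Call:
servo_tool --plan '[[[1,0,0,0,0,0,0],[1,0,0,0,0,0,0],[1,0,0,0,0,0,0]]]'

```text
t: 2.95
ee_pos: [515.9, -54.4, 238.6]
orientation: [-0.199, -3.135, 0.006]
ft_force: [-1.8, -12.7, 1.1]
width: 21.1
grasp_force: 30.0
```

```bash
python3 - <<'E'
from h import *
o=readout.get_obs();print(o['ee_pos'],o['ft_force'],o['moment'],o['grasp_force'],o['width'],o['qvel'])
E
```

```text
[515.93390935 -54.37789203 238.62377421] [ -1.77806264 -12.7415267    1.05889514] [-2.16049575  0.34580739  0.02624075] 30.001124991104007 21.133734037603695 [ 0.00054226 -0.00124067 -0.00020952  0.00160348 -0.00119566  0.00146703]
```

```bash
cat >> h.py <<'E'
Y=np.array([.1274,.9919]);P0=np.array([519.2,-28.4,190.2])
def tcp(q,P0=P0,r=55.):
    q=np.radians(q); return P0+np.r_[-r*np.sin(q)*Y,r*np.cos(q)]
def rows(cmd,qs,P0=P0,r=55.):
    cmd=np.array(cmd,float)
    for i in range(0,len(qs),5):
        L=[]
        for q in qs[i:i+5]:
            d=np.round((tcp(q,P0,r)-cmd)/40,2); cmd=cmd+40*d; L.append([1]+[float(v) for v in d]+[0,0,0])
        print(qs[i:i+5][-1],L)
    print('cmd',cmd)
E
python3 - <<'E'
from h import *
rows([516.2,-52.4,238.6],[28.3+5*k for k in range(1,21)])
E
```

```text
53.3 [[1, -0.02, -0.15, -0.06, 0, 0, 0], [1, -0.01, -0.1, -0.07, 0, 0, 0], [1, -0.02, -0.09, -0.08, 0, 0, 0], [1, -0.01, -0.08, -0.09, 0, 0, 0], [1, -0.01, -0.07, -0.09, 0, 0, 0]]
78.3 [[1, -0.0, -0.07, -0.1, 0, 0, 0], [1, -0.01, -0.06, -0.1, 0, 0, 0], [1, -0.01, -0.05, -0.11, 0, 0, 0], [1, -0.0, -0.04, -0.11, 0, 0, 0], [1, -0.01, -0.03, -0.12, 0, 0, 0]]
103.3 [[1, 0.0, -0.01, -0.12, 0, 0, 0], [1, -0.0, -0.01, -0.12, 0, 0, 0], [1, 0.0, -0.0, -0.12, 0, 0, 0], [1, 0.0, 0.01, -0.12, 0, 0, 0], [1, 0.0, 0.02, -0.12, 0, 0, 0]]
128.3 [[1, 0.01, 0.04, -0.11, 0, 0, 0], [1, 0.0, 0.04, -0.11, 0, 0, 0], [1, 0.01, 0.05, -0.11, 0, 0, 0], [1, 0.01, 0.06, -0.1, 0, 0, 0], [1, 0.01, 0.07, -0.1, 0, 0, 0]]
cmd [513.8 -71.2 156.2]
```

Call:
servo_tool --plan '[[[1,-0.02,-0.15,-0.06,0,0,0],[1,-0.01,-0.1,-0.07,0,0,0],[1,-0.02,-0.09,-0.08,0,0,0],[1,-0.01,-0.08,-0.09,0,0,0],[1,-0.01,-0.07,-0.09,0,0,0]]]'

```text
t: 3.37
ee_pos: [513.6, -72.3, 222.9]
orientation: [0.2, 3.135, -0.0]
ft_force: [0.1, 1.2, 3.3]
width: 21.0
grasp_force: 30.0
```

Call:
servo_tool --plan '[[[1,0,-0.07,-0.1,0,0,0],[1,-0.01,-0.06,-0.1,0,0,0],[1,-0.01,-0.05,-0.11,0,0,0],[1,0,-0.04,-0.11,0,0,0],[1,-0.01,-0.03,-0.12,0,0,0]]]'

```text
t: 3.78
ee_pos: [512.5, -81.9, 201.1]
orientation: [0.201, 3.135, 0.001]
ft_force: [1.0, 5.6, 4.6]
width: 21.3
grasp_force: 30.0
```

```bash
cat >> h.py <<'E'
from scipy.spatial.transform import Rotation as Ro
def st():
    o=readout.get_obs();g=o['ee_pos']+61*Ro.from_rotvec(o['orientation']).apply([0,0,1])
    s=(g-P0)[:2]@Y; z=g[2]-P0[2]+61; q=np.arctan2(-s,z); t=np.r_[-np.cos(q)*Y,-np.sin(q)];n=np.r_[-np.sin(q)*Y,np.cos(q)]
    print('t',o['t'],'ee',o['ee_pos'].round(1),'grasp s,z',s.round(1),z.round(1),'q',np.degrees(q).round(1),'r',np.hypot(s,z).round(1),'f',o['ft_force'].round(1),'Ftan(on drum)',(-o['ft_force']@t).round(1),'Frad',(-o['ft_force']@n).round(1),'m',o['moment'].round(2),'w',o['width'])
E
python3 -c "
from h import *
st()"
```

```text
t 3.7833 ee [512.5 -81.9 201.1] grasp s,z -53.9 10.9 q 78.5 r 55.0 f [1.  5.6 4.6] Ftan(on drum) 5.6 Frad 4.7 m [ 0.97 -0.19  0.06] w 21.25513619783825
```

Call:
servo_tool --plan '[[[1,0,-0.01,-0.12,0,0,0],[1,0,-0.01,-0.12,0,0,0],[1,0,0,-0.12,0,0,0],[1,0,0.01,-0.12,0,0,0],[1,0,0.02,-0.12,0,0,0]]]'

```text
t: 4.2
ee_pos: [512.5, -81.4, 177.5]
orientation: [0.201, 3.134, 0.001]
ft_force: [-0.1, 6.3, 11.1]
width: 21.1
grasp_force: 30.0
```

Call:
servo_tool --plan '[[[1,0.01,0.04,-0.11,0,0,0],[1,0,0.04,-0.11,0,0,0],[1,0.01,0.05,-0.11,0,0,0],[1,0.01,0.06,-0.1,0,0,0],[1,0.01,0.07,-0.1,0,0,0]]]'

```text
t: 4.62
ee_pos: [513.9, -71.3, 156.7]
orientation: [0.2, 3.135, -0.001]
ft_force: [-4.1, 2.8, 17.4]
width: 21.0
grasp_force: 30.0
```

```bash
python3 -c "
from h import *
st()
rows([513.8,-71.2,156.2],[128.3+5*k for k in range(1,31)])
"
```

```text
t 4.6167 ee [513.9 -71.3 156.7] grasp s,z -43.3 -33.5 q 127.7 r 54.8 f [-4.1  2.8 17.4] Ftan(on drum) 12.4 Frad 12.4 m [0.33 0.66 0.06] w 20.97490864656558
153.3 [[1, 0.01, 0.08, -0.09, 0, 0, 0], [1, 0.01, 0.08, -0.09, 0, 0, 0], [1, 0.01, 0.09, -0.07, 0, 0, 0], [1, 0.01, 0.1, -0.07, 0, 0, 0], [1, 0.02, 0.11, -0.06, 0, 0, 0]]
178.3 [[1, 0.01, 0.11, -0.05, 0, 0, 0], [1, 0.01, 0.11, -0.04, 0, 0, 0], [1, 0.02, 0.11, -0.03, 0, 0, 0], [1, 0.01, 0.12, -0.02, 0, 0, 0], [1, 0.02, 0.12, -0.0, 0, 0, 0]]
203.3 [[1, 0.02, 0.12, -0.0, 0, 0, 0], [1, 0.01, 0.12, 0.01, 0, 0, 0], [1, 0.02, 0.11, 0.02, 0, 0, 0], [1, 0.01, 0.12, 0.03, 0, 0, 0], [1, 0.01, 0.11, 0.05, 0, 0, 0]]
228.3 [[1, 0.02, 0.11, 0.05, 0, 0, 0], [1, 0.01, 0.1, 0.06, 0, 0, 0], [1, 0.01, 0.1, 0.07, 0, 0, 0], [1, 0.02, 0.09, 0.08, 0, 0, 0], [1, 0.01, 0.08, 0.09, 0, 0, 0]]
253.3 [[1, 0.01, 0.07, 0.09, 0, 0, 0], [1, 0.0, 0.07, 0.1, 0, 0, 0], [1, 0.01, 0.06, 0.1, 0, 0, 0], [1, 0.01, 0.05, 0.11, 0, 0, 0], [1, 0.0, 0.04, 0.11, 0, 0, 0]]
278.3 [[1, 0.01, 0.03, 0.12, 0, 0, 0], [1, -0.0, 0.01, 0.12, 0, 0, 0], [1, 0.0, 0.01, 0.12, 0, 0, 0], [1, -0.0, 0.0, 0.12, 0, 0, 0], [1, -0.0, -0.01, 0.12, 0, 0, 0]]
cmd [526.2  25.6 198.2]
```

Call:
servo_tool --plan '[[[1,0.01,0.08,-0.09,0,0,0],[1,0.01,0.08,-0.09,0,0,0],[1,0.01,0.09,-0.07,0,0,0],[1,0.01,0.1,-0.07,0,0,0],[1,0.02,0.11,-0.06,0,0,0]]]'

```text
t: 5.03
ee_pos: [516.1, -53.7, 141.8]
orientation: [0.199, 3.135, -0.003]
ft_force: [-6.1, -6.5, 20.1]
width: 21.3
grasp_force: 30.0
```

Call:
servo_tool --plan '[[[1,0.01,0.11,-0.05,0,0,0],[1,0.01,0.11,-0.04,0,0,0],[1,0.02,0.11,-0.03,0,0,0],[1,0.01,0.12,-0.02,0,0,0],[1,0.02,0.12,0,0,0,0]]]'

```text
t: 5.45
ee_pos: [518.7, -32.1, 135.7]
orientation: [-0.198, -3.135, 0.006]
ft_force: [-3.4, -17.5, 6.0]
width: 21.1
grasp_force: 30.0
```

```bash
python3 -c "
from h import *
st()
"
```

```text
t 5.45 ee [518.7 -32.1 135.7] grasp s,z -4.0 -54.5 q 175.8 r 54.6 f [ -3.4 -17.5   6. ] Ftan(on drum) 18.2 Frad 4.7 m [-2.92  0.51  0.09] w 21.102634743536854
```

Call:
servo_tool --plan '[[[1,0.02,0.12,0,0,0,0],[1,0.01,0.12,0.01,0,0,0],[1,0.02,0.11,0.02,0,0,0],[1,0.01,0.12,0.03,0,0,0],[1,0.01,0.11,0.05,0,0,0]]]'

```text
t: 5.87
ee_pos: [521.5, -9.4, 139.0]
orientation: [-0.198, -3.135, 0.006]
ft_force: [2.2, -18.6, -10.7]
width: 21.1
grasp_force: 30.0
```

Call:
servo_tool --plan '[[[1,0.02,0.11,0.05,0,0,0],[1,0.01,0.1,0.06,0,0,0],[1,0.01,0.1,0.07,0,0,0],[1,0.02,0.09,0.08,0,0,0],[1,0.01,0.08,0.09,0,0,0]]]'

```text
t: 6.28
ee_pos: [524.0, 10.6, 151.8]
orientation: [-0.199, -3.134, 0.005]
ft_force: [4.9, -10.6, -17.8]
width: 21.1
grasp_force: 30.0
```

Call:
servo_tool --plan '[[[1,0.01,0.07,0.09,0,0,0],[1,0,0.07,0.1,0,0,0],[1,0.01,0.06,0.1,0,0,0],[1,0.01,0.05,0.11,0,0,0],[1,0,0.04,0.11,0,0,0]]]'

```text
t: 6.7
ee_pos: [525.6, 23.2, 172.1]
orientation: [-0.2, -3.134, 0.002]
ft_force: [6.9, -2.9, -18.4]
width: 21.3
grasp_force: 30.0
```

```bash
python3 -c "
from h import *
st()
"
```

```text
t 6.7 ee [525.6  23.2 172.1] grasp s,z 51.9 -18.1 q -109.2 r 55.0 f [  6.9  -2.9 -18.4] Ftan(on drum) 18.0 Frad -4.2 m [-0.51 -1.08  0.15] w 21.32284876448968
```

Call:
servo_tool --plan '[[[1,0.01,0.03,0.12,0,0,0],[1,0,0.01,0.12,0,0,0],[1,0,0.01,0.12,0,0,0],[1,0,0,0.12,0,0,0],[1,0,-0.01,0.12,0,0,0]]]'

```text
t: 7.12
ee_pos: [526.0, 26.0, 196.4]
orientation: [-0.2, -3.134, -0.001]
ft_force: [4.7, 5.5, -13.6]
width: 21.2
grasp_force: 30.0
```

```bash
python3 -c "
from h import *
st()
rows([526.2,25.6,198.2],[278.3+5*k for k in range(1,21)])
"
```

```text
t 7.1167 ee [526.   26.  196.4] grasp s,z 54.8 6.2 q -83.5 r 55.2 f [  4.7   5.5 -13.6] Ftan(on drum) 14.2 Frad -4.5 m [ 0.79 -0.75  0.03] w 21.153313477139804
303.3 [[1, -0.0, -0.02, 0.12, 0, 0, 0], [1, -0.01, -0.04, 0.11, 0, 0, 0], [1, -0.0, -0.04, 0.11, 0, 0, 0], [1, -0.01, -0.05, 0.11, 0, 0, 0], [1, -0.01, -0.06, 0.1, 0, 0, 0]]
328.3 [[1, -0.01, -0.07, 0.1, 0, 0, 0], [1, -0.01, -0.08, 0.09, 0, 0, 0], [1, -0.01, -0.08, 0.09, 0, 0, 0], [1, -0.01, -0.09, 0.07, 0, 0, 0], [1, -0.01, -0.1, 0.07, 0, 0, 0]]
353.3 [[1, -0.02, -0.11, 0.06, 0, 0, 0], [1, -0.01, -0.11, 0.05, 0, 0, 0], [1, -0.01, -0.11, 0.04, 0, 0, 0], [1, -0.02, -0.11, 0.03, 0, 0, 0], [1, -0.01, -0.12, 0.02, 0, 0, 0]]
378.3 [[1, -0.02, -0.12, 0.0, 0, 0, 0], [1, -0.02, -0.12, 0.0, 0, 0, 0], [1, -0.01, -0.12, -0.01, 0, 0, 0], [1, -0.02, -0.11, -0.02, 0, 0, 0], [1, -0.01, -0.12, -0.03, 0, 0, 0]]
cmd [517.  -45.6 242.6]
```

Call:
servo_tool --plan '[[[1,0,-0.02,0.12,0,0,0],[1,-0.01,-0.04,0.11,0,0,0],[1,0,-0.04,0.11,0,0,0],[1,-0.01,-0.05,0.11,0,0,0],[1,-0.01,-0.06,0.1,0,0,0]]]'

```text
t: 7.53
ee_pos: [525.0, 18.2, 219.1]
orientation: [-0.201, -3.135, -0.003]
ft_force: [2.9, 10.1, -6.4]
width: 21.5
grasp_force: 30.0
```

Call:
servo_tool --plan '[[[1,-0.01,-0.07,0.1,0,0,0],[1,-0.01,-0.08,0.09,0,0,0],[1,-0.01,-0.08,0.09,0,0,0],[1,-0.01,-0.09,0.07,0,0,0],[1,-0.01,-0.1,0.07,0,0,0]]]'

```text
t: 7.95
ee_pos: [523.0, 1.5, 236.6]
orientation: [-0.201, -3.135, -0.003]
ft_force: [-0.4, 9.6, 2.0]
width: 21.1
grasp_force: 30.0
```

Call:
servo_tool --plan '[[[1,-0.02,-0.11,0.06,0,0,0],[1,-0.01,-0.11,0.05,0,0,0],[1,-0.01,-0.11,0.04,0,0,0],[1,-0.02,-0.11,0.03,0,0,0],[1,-0.01,-0.12,0.02,0,0,0]]]'

```text
t: 8.37
ee_pos: [520.1, -21.6, 245.1]
orientation: [-0.2, -3.135, -0.001]
ft_force: [-2.4, 5.0, 6.7]
width: 20.9
grasp_force: 30.0
```

Call:
servo_tool --plan '[[[1,-0.02,-0.12,0,0,0,0],[1,-0.02,-0.12,0,0,0,0],[1,-0.01,-0.12,-0.01,0,0,0],[1,-0.02,-0.11,-0.02,0,0,0],[1,-0.01,-0.12,-0.03,0,0,0]]]'

```text
t: 8.78
ee_pos: [516.9, -45.9, 242.6]
orientation: [0.2, 3.135, -0.001]
ft_force: [-0.8, 1.2, 2.1]
width: 21.1
grasp_force: 30.0
```

```bash
python3 -c "
from h import *
st()
"
```

```text
t 8.7833 ee [516.9 -45.9 242.6] grasp s,z -17.7 52.4 q 18.6 r 55.3 f [-0.8  1.2  2.1] Ftan(on drum) 1.7 Frad -1.7 m [0.33 0.08 0.03] w 21.145158698251503
```

```bash
cat > fit.py <<'E'
from h import *
from scipy.optimize import least_squares
D=np.array([[513.6,-72.3,222.9,.1,1.2,3.3],[512.5,-81.9,201.1,1,5.6,4.6],[512.5,-81.4,177.5,-.1,6.3,11.1],[513.9,-71.3,156.7,-4.1,2.8,17.4],[516.1,-53.7,141.8,-6.1,-6.5,20.1],[518.7,-32.1,135.7,-3.4,-17.5,6],[521.5,-9.4,139,2.2,-18.6,-10.7],[524,10.6,151.8,4.9,-10.6,-17.8],[525.6,23.2,172.1,6.9,-2.9,-18.4],[526,26,196.4,4.7,5.5,-13.6],[525,18.2,219.1,2.9,10.1,-6.4],[523,1.5,236.6,-.4,9.6,2],[520.1,-21.6,245.1,-2.4,5,6.7],[516.9,-45.9,242.6,-.8,1.2,2.1]])
s=(D[:,:2]-P0[:2])@Y; z=D[:,2]-P0[2]
c=least_squares(lambda p:np.hypot(s-p[0],z-p[1])-p[2],[0,0,55]).x; print('circle',c)
q=np.arctan2(-(s-c[0]),z-c[1])
fs=D[:,3:5]@Y; F=fs*np.cos(q)+D[:,5]*np.sin(q)
M=np.c_[np.ones_like(q),-np.sin(q),-np.cos(q)]
x,*_=np.linalg.lstsq(M,F,rcond=None); phi=np.arctan2(x[2],x[1])
print(x,'A',np.hypot(x[1],x[2]),'goal q',np.degrees(np.pi-phi)%360)
print(np.c_[np.degrees(q)%360,F,F-M@x].round(1))
print('cov', np.degrees(np.std(F-M@x)/np.hypot(x[1],x[2])*np.sqrt(2/len(q))))
E
python3 fit.py
```

```text
circle [ 0.10080408  0.31037203 55.00305229]
[11.12149418  4.25791708  7.89465781] A 8.969697864184248 goal q 118.33982980410593
[[ 5.390e+01  3.400e+00  3.000e-01]
 [ 7.890e+01  5.600e+00  2.000e-01]
 [ 1.037e+02  9.300e+00  5.000e-01]
 [ 1.280e+02  1.230e+01 -3.000e-01]
 [ 1.523e+02  1.570e+01 -4.000e-01]
 [ 1.760e+02  1.820e+01 -5.000e-01]
 [ 2.003e+02  2.080e+01  7.000e-01]
 [ 2.254e+02  1.960e+01 -1.000e-01]
 [ 2.505e+02  1.800e+01  2.000e-01]
 [ 2.761e+02  1.420e+01 -3.000e-01]
 [ 3.014e+02  1.090e+01  2.000e-01]
 [ 3.269e+02  6.800e+00  0.000e+00]
 [ 3.529e+02  3.800e+00 -0.000e+00]
 [ 1.880e+01  1.700e+00 -6.000e-01]]
cov 0.9129512906885238
```

```bash
python3 -c "
from h import *
rows([517,-45.6,242.6],[378.3-5*k for k in range(1,53)],P0+[0,.1,.3])
"
```

```text
353.3 [[1, 0.01, 0.12, 0.04, 0, 0, 0], [1, 0.02, 0.12, 0.02, 0, 0, 0], [1, 0.01, 0.11, 0.01, 0, 0, 0], [1, 0.02, 0.12, 0.0, 0, 0, 0], [1, 0.02, 0.12, -0.01, 0, 0, 0]]
328.3 [[1, 0.01, 0.12, -0.02, 0, 0, 0], [1, 0.02, 0.11, -0.03, 0, 0, 0], [1, 0.01, 0.12, -0.03, 0, 0, 0], [1, 0.01, 0.11, -0.05, 0, 0, 0], [1, 0.02, 0.1, -0.06, 0, 0, 0]]
303.3 [[1, 0.01, 0.1, -0.07, 0, 0, 0], [1, 0.01, 0.09, -0.08, 0, 0, 0], [1, 0.01, 0.09, -0.08, 0, 0, 0], [1, 0.01, 0.07, -0.09, 0, 0, 0], [1, 0.01, 0.07, -0.1, 0, 0, 0]]
278.3 [[1, 0.01, 0.06, -0.1, 0, 0, 0], [1, 0.01, 0.06, -0.11, 0, 0, 0], [1, 0.0, 0.04, -0.11, 0, 0, 0], [1, 0.01, 0.03, -0.12, 0, 0, 0], [1, -0.0, 0.02, -0.11, 0, 0, 0]]
253.3 [[1, -0.0, 0.01, -0.12, 0, 0, 0], [1, 0.0, 0.01, -0.12, 0, 0, 0], [1, -0.0, -0.01, -0.12, 0, 0, 0], [1, -0.0, -0.02, -0.12, 0, 0, 0], [1, -0.01, -0.03, -0.12, 0, 0, 0]]
228.3 [[1, -0.0, -0.04, -0.11, 0, 0, 0], [1, -0.01, -0.05, -0.11, 0, 0, 0], [1, -0.01, -0.06, -0.11, 0, 0, 0], [1, -0.0, -0.06, -0.09, 0, 0, 0], [1, -0.01, -0.08, -0.1, 0, 0, 0]]
203.3 [[1, -0.01, -0.08, -0.08, 0, 0, 0], [1, -0.02, -0.09, -0.08, 0, 0, 0], [1, -0.01, -0.1, -0.07, 0, 0, 0], [1, -0.01, -0.1, -0.06, 0, 0, 0], [1, -0.02, -0.11, -0.06, 0, 0, 0]]
178.3 [[1, -0.01, -0.11, -0.04, 0, 0, 0], [1, -0.01, -0.11, -0.03, 0, 0, 0], [1, -0.02, -0.12, -0.02, 0, 0, 0], [1, -0.01, -0.12, -0.02, 0, 0, 0], [1, -0.02, -0.12, 0.0, 0, 0, 0]]
153.3 [[1, -0.02, -0.12, 0.01, 0, 0, 0], [1, -0.01, -0.11, 0.02, 0, 0, 0], [1, -0.02, -0.12, 0.03, 0, 0, 0], [1, -0.01, -0.11, 0.04, 0, 0, 0], [1, -0.01, -0.11, 0.05, 0, 0, 0]]
128.3 [[1, -0.02, -0.1, 0.06, 0, 0, 0], [1, -0.01, -0.1, 0.07, 0, 0, 0], [1, -0.01, -0.09, 0.07, 0, 0, 0], [1, -0.01, -0.09, 0.08, 0, 0, 0], [1, -0.01, -0.08, 0.1, 0, 0, 0]]
118.30000000000001 [[1, -0.01, -0.07, 0.09, 0, 0, 0], [1, -0.01, -0.06, 0.11, 0, 0, 0]]
cmd [513.  -76.4 164.6]
```

Call:
servo_tool --plan '[[[1,0.01,0.12,0.04,0,0,0],[1,0.02,0.12,0.02,0,0,0],[1,0.01,0.11,0.01,0,0,0],[1,0.02,0.12,0,0,0,0],[1,0.02,0.12,-0.01,0,0,0]]]'

```text
t: 9.2
ee_pos: [519.7, -25.0, 245.4]
orientation: [-0.198, -3.134, 0.01]
ft_force: [-7.3, -18.1, 13.9]
width: 21.0
grasp_force: 30.0
```

Call:
servo_tool --plan '[[[1,0.01,0.12,-0.02,0,0,0],[1,0.02,0.11,-0.03,0,0,0],[1,0.01,0.12,-0.03,0,0,0],[1,0.01,0.11,-0.05,0,0,0],[1,0.02,0.1,-0.06,0,0,0]]]'

```text
t: 9.62
ee_pos: [522.6, -1.1, 238.3]
orientation: [-0.2, -3.135, 0.005]
ft_force: [-7.7, -7.1, 17.5]
width: 21.1
grasp_force: 30.0
```

Call:
servo_tool --plan '[[[1,0.01,0.1,-0.07,0,0,0],[1,0.01,0.09,-0.08,0,0,0],[1,0.01,0.09,-0.08,0,0,0],[1,0.01,0.07,-0.09,0,0,0],[1,0.01,0.07,-0.1,0,0,0]]]'

```text
t: 10.03
ee_pos: [524.9, 17.0, 221.4]
orientation: [-0.2, -3.135, 0.001]
ft_force: [-5.3, -0.6, 14.9]
width: 20.7
grasp_force: 30.0
```

Call:
servo_tool --plan '[[[1,0.01,0.06,-0.1,0,0,0],[1,0.01,0.06,-0.11,0,0,0],[1,0,0.04,-0.11,0,0,0],[1,0.01,0.03,-0.12,0,0,0],[1,0,0.02,-0.11,0,0,0]]]'

```text
t: 10.45
ee_pos: [526.0, 25.8, 198.6]
orientation: [-0.2, -3.135, 0.0]
ft_force: [-2.1, 1.6, 8.6]
width: 20.9
grasp_force: 30.0
```

Call:
servo_tool --plan '[[[1,0,0.01,-0.12,0,0,0],[1,0,0.01,-0.12,0,0,0],[1,0,-0.01,-0.12,0,0,0],[1,0,-0.02,-0.12,0,0,0],[1,-0.01,-0.03,-0.12,0,0,0]]]'

```text
t: 10.87
ee_pos: [525.7, 24.0, 174.3]
orientation: [-0.2, -3.135, 0.001]
ft_force: [-0.6, -0.5, 4.3]
width: 20.7
grasp_force: 30.0
```

```bash
python3 -c "
from h import *
st()
"
```

```text
t 10.8667 ee [525.7  24.  174.3] grasp s,z 52.8 -15.9 q -106.8 r 55.1 f [-0.6 -0.5  4.3] Ftan(on drum) -3.9 Frad 1.8 m [-0.09  0.14  0.04] w 20.74149088861391
```

Call:
servo_tool --plan '[[[1,0,-0.04,-0.11,0,0,0],[1,-0.01,-0.05,-0.11,0,0,0],[1,-0.01,-0.06,-0.11,0,0,0],[1,0,-0.06,-0.09,0,0,0],[1,-0.01,-0.08,-0.1,0,0,0]]]'

```text
t: 11.28
ee_pos: [524.3, 12.1, 153.4]
orientation: [-0.2, -3.134, 0.0]
ft_force: [-2.5, -1.2, 5.1]
width: 20.8
grasp_force: 30.0
```

Call:
servo_tool --plan '[[[1,-0.01,-0.08,-0.08,0,0,0],[1,-0.02,-0.09,-0.08,0,0,0],[1,-0.01,-0.1,-0.07,0,0,0],[1,-0.01,-0.1,-0.06,0,0,0],[1,-0.02,-0.11,-0.06,0,0,0]]]'

```text
t: 11.7
ee_pos: [521.8, -7.2, 139.7]
orientation: [0.2, 3.135, -0.0]
ft_force: [-2.2, -1.2, 8.4]
width: 20.9
grasp_force: 30.0
```

Call:
servo_tool --plan '[[[1,-0.01,-0.11,-0.04,0,0,0],[1,-0.01,-0.11,-0.03,0,0,0],[1,-0.02,-0.12,-0.02,0,0,0],[1,-0.01,-0.12,-0.02,0,0,0],[1,-0.02,-0.12,0,0,0,0]]]'

```text
t: 12.12
ee_pos: [519.0, -30.3, 135.6]
orientation: [0.201, 3.135, 0.001]
ft_force: [-2.4, 4.5, 6.9]
width: 21.0
grasp_force: 30.0
```

Call:
servo_tool --plan '[[[1,-0.02,-0.12,0.01,0,0,0],[1,-0.01,-0.11,0.02,0,0,0],[1,-0.02,-0.12,0.03,0,0,0],[1,-0.01,-0.11,0.04,0,0,0],[1,-0.01,-0.11,0.05,0,0,0]]]'

```text
t: 12.53
ee_pos: [516.2, -52.7, 141.4]
orientation: [-0.201, -3.135, -0.001]
ft_force: [-0.1, 7.6, 3.1]
width: 21.2
grasp_force: 30.0
```

Call:
servo_tool --plan '[[[1,-0.02,-0.1,0.06,0,0,0],[1,-0.01,-0.1,0.07,0,0,0],[1,-0.01,-0.09,0.07,0,0,0],[1,-0.01,-0.09,0.08,0,0,0],[1,-0.01,-0.08,0.1,0,0,0]]]'

```text
t: 12.95
ee_pos: [513.9, -70.9, 156.2]
orientation: [0.201, 3.135, 0.002]
ft_force: [2.0, 7.7, -5.9]
width: 21.1
grasp_force: 30.0
```

Call:
servo_tool --plan '[[[1,-0.01,-0.07,0.09,0,0,0],[1,-0.01,-0.06,0.11,0,0,0]]]'

```text
t: 13.12
ee_pos: [513.2, -76.1, 164.0]
orientation: [0.201, 3.135, 0.002]
ft_force: [4.3, 7.4, -8.3]
width: 21.2
grasp_force: 30.0
```

```bash
python3 -c "
from h import *
st()
"
```

```text
t 13.1167 ee [513.2 -76.1 164. ] grasp s,z -48.0 -26.2 q 118.6 r 54.7 f [ 4.3  7.4 -8.3] Ftan(on drum) -11.1 Frad 3.0 m [ 1.12 -0.59  0.06] w 21.168762327448643
```

Reverse-direction fit, then combine the two.

```bash
cat > fit2.py <<'E'
from fit import *
E=np.array([[519.7,-25,245.4,-7.3,-18.1,13.9],[522.6,-1.1,238.3,-7.7,-7.1,17.5],[524.9,17,221.4,-5.3,-.6,14.9],[526,25.8,198.6,-2.1,1.6,8.6],[525.7,24,174.3,-.6,-.5,4.3],[524.3,12.1,153.4,-2.5,-1.2,5.1],[521.8,-7.2,139.7,-2.2,-1.2,8.4],[519,-30.3,135.6,-2.4,4.5,6.9],[516.2,-52.7,141.4,-.1,7.6,3.1],[513.9,-70.9,156.2,2,7.7,-5.9],[513.2,-76.1,164,4.3,7.4,-8.3]])
def prep(D):
    s=(D[:,:2]-P0[:2])@Y-c[0];z=D[:,2]-P0[2]-c[1];q=np.arctan2(-s,z)
    return q,D[:,3:5]@Y*np.cos(q)+D[:,5]*np.sin(q)
for nm,U in(('rev',[(E,-1)]),('both',[(D,1),(E,-1)])):
    Q=[];G=[];S=[]
    for d,sg in U: q,F=prep(d);Q+=list(q);G+=list(F);S+=[sg]*len(q)
    Q,G=np.array(Q),np.array(G);M=np.c_[S,-np.sin(Q),-np.cos(Q)];x=np.linalg.lstsq(M,G,rcond=None)[0]
    print(nm,x,'goal',np.degrees(np.pi-np.arctan2(x[2],x[1]))%360,(G-M@x).round(1))
E
python3 fit2.py | tail -5
```

```text
[ 1.880e+01  1.700e+00 -6.000e-01]]
cov 0.9129512906885238
rev [11.32005712  4.36071091  8.31385908] goal 117.67750651623965 [-0.3  0.7 -0.7 -0.1  0.8 -0.3  0.1 -0.7  0.5 -0.   0.1]
both [11.17029883  4.24587247  8.04613104] goal 117.82021602217061 [ 0.4  0.2  0.4 -0.4 -0.6 -0.7  0.6 -0.2  0.1 -0.4  0.3  0.1  0.1 -0.5
 -0.7  0.4 -0.9 -0.2  0.8 -0.1  0.2 -0.6  0.5 -0.1 -0.1]
```

Call:
servo_tool --plan '[[[1,0,0,0.01,0,0,0],[1,0,0,0,0,0,0],[1,0,0,0,0,0,0],[1,0,0,0,0,0,0],[1,0,0,0,0,0,0]]]'

```text
t: 13.53
ee_pos: [513.2, -76.4, 164.8]
orientation: [0.2, 3.135, 0.0]
ft_force: [2.9, 3.3, -5.5]
width: 21.1
grasp_force: 30.0
```

```bash
python3 -c "
from h import *
st()
a=snap('side','s9.png');b=snap('top','t9.png')
cv2.imwrite('pics/c9.png',np.hstack([cv2.resize(a,(400,300)),cv2.resize(b,(400,300))])[:,:,::-1])
st()
"
```

```text
t 13.5333 ee [513.2 -76.4 164.8] grasp s,z -48.4 -25.4 q 117.7 r 54.6 f [ 2.9  3.3 -5.5] Ftan(on drum) -6.6 Frad 0.7 m [ 0.55 -0.44  0.05] w 21.1022154572883
t 13.6333 ee [513.1 -76.4 164.8] grasp s,z -48.4 -25.4 q 117.7 r 54.6 f [ 3.1  2.4 -6.8] Ftan(on drum) -7.3 Frad -0.7 m [ 0.53 -0.61  0.12] w 21.0700213601174
```

View pics/c9.png

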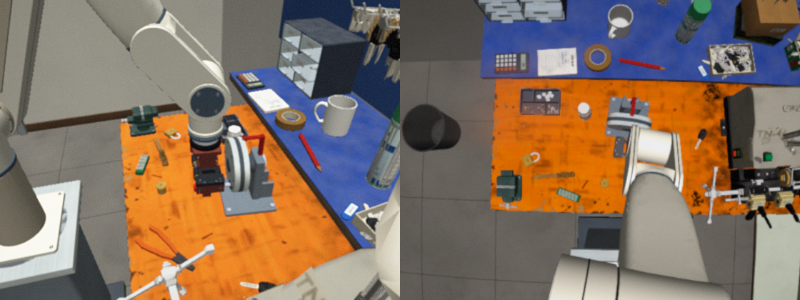

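The gripper still holds the handle beside the drum, at about (207,180) in the left half. The bottle, pliers, padlock and cylinder look undisturbed. The drum is still at q ≈ 117.7°, and the goal is 117.8°.

```bash
python3 -c "
from h import *
print(close_job())"
```

```text
the job is handed in; nothing more can be done
None
```

The job is handed in: I turned the drum a full turn to feel its weight, and it now stands still at q ≈ 118° with the heavy side straight down to within about 1–2° by my force fit, the handle still gripped and the loose items where they were.

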